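Turn the leaf of the ring sample case

TASK

The ring sample case lies open like a book, and its stiff divider leaf covers the right-hand tray, the one with the rings. Get the fingertips under the leaf's overhanging long edge, push it up and over the spine and lay it down without a slam, pressed flat over the left-hand tray, so that the rings can be seen. Do not pinch or grip the leaf, keep off the rings and the loose stones, leave the things around the case where they are, and finish with the hand clear.

Things in the scene. Friction and masses are not known exactly. Their poses are not given: they have to be found in the camera images.
- leaf (a joint): hinge angle of the divider leaf: 0 = flat over the right-hand tray (it starts there or up to 0.45 rad ajar), 1.57 = upright, 3.14 = flat over the left-hand tray; stops at both ends. The hinge is stiff: about 0.3 N m of friction holds the leaf wherever it is left, so that it does not drop by itself; raising it at its edge takes about 4 N.
- spine (a point): the middle of the hinge line on the case's spine rail, 46 mm above the table. x = along the spine, pointing away from the robot; y = level, towards the left-hand tray (the robot's left); z = up. The hinge line is this x axis.
- leaf_lip (a point): middle of the leaf's free long edge, at mid thickness, 160 mm from the hinge line. The leaf is a walnut-framed linen board 8 mm thick, 236 mm long along the spine, from 10 to 160 mm from the hinge line, which lies in its mid plane. Lying flat its underside is 42 mm above the table. x: along the spine; y: from the free edge towards the hinge; z: square to the leaf, up at hinge angle 0.
- case: the open case, fixed to the bench: two walnut trays, each 240 mm along the spine, 130 wide, 42 high, 8 mm walls, either side of a 16 mm spine rail. The trays' outer walls stand 138 mm from the hinge line, so the outer 22 mm of the leaf overhangs as a finger lip, with nothing under it down to the table. Origin: centre of the underside; axes as the spine's.
- rings: the rings (about 20 mm high) standing in the linen rolls of the right-hand tray, reaching 36 mm above the table, between 35 and 112 mm right of the hinge line, along the whole tray; origin as the case's
- stones: the loose stones and pearls, some 10 mm high, in the compartments of the left-hand tray; origin as the case's
- ring_box: closed dark ring box, 52 x 52 x 45 tall, standing near the case's far end (sizes in mm); origin at the centre of its underside; a bystander
- ring_cone: turned wooden ring cone, foot 52 across, 83 tall, standing to the right of the case, towards its far end (sizes in mm); origin at the centre of its underside; a bystander
- loupe: folded steel loupe, about 60 x 23 x 18 tall, lying near the left part of the case's far end (sizes in mm); origin at the centre of its underside; a bystander
- tin: round aluminium tin, 60 across, 21 tall, left of the case (sizes in mm); origin at the centre of its underside; a bystander
- pliers: flat-nose pliers with dark red grips, about 130 x 50 x 14 tall, lying left of the case (sizes in mm); origin at the centre of its underside; a bystander
- bench_block: square steel bench block, 65 x 65 x 19 tall, right of the case (sizes in mm); origin at the centre of its underside; a bystander
- half_round_file: half-round file with a wooden handle, 215 long, 25 tall, lying left of the case (sizes in mm); origin at the centre of its underside; a bystander

How it is judged:
At the end, for the whole second after the job is handed in: The leaf is at rest flat over the left-hand tray (hinge angle above 3.09 rad, its free edge within about 8 mm of fully down), and every bystander is within 20 mm of where it started (value of joint leaf above 3.09 rad and velocity of joint leaf between -0.05 and 0.05 rad/s and distance of each of ring_box, ring_cone, loupe, tin, pliers, bench_block, half_round_file from where it was at the start of the episode below 0.02 m); the robot touches nothing.
It fails at once if the leaf is pinched: more than 7 N from the fingers on both of its faces at once (contact force between the fingers and leaf_c0 above 7 N and contact force between the fingers and leaf_c1 above 7 N).
It fails at once if the leaf slams down (faster than 2.5 rad/s as it comes down on the left-hand side) (value of joint leaf above 2.4 rad and velocity of joint leaf above 2.5 rad/s).
It fails at once if the robot touches the rings or the stones with more than 1 N (contact force between any of the fingers, the arm and rings above 1 N or contact force between any of the fingers, the arm and stones above 1 N).
It fails at once if a bystander is moved by more than 20 mm or lifted (distance of any of ring_box, ring_cone, loupe, tin, pliers, bench_block, half_round_file from where it was at the start of the episode above 0.02 m).
It also fails if it takes over 45 s, if anything falls off the work surface, if the arm or the gripper's body presses on something with over 40 N, if the wrist force passes 120 N, or if a joint passes its speed limit or range.

ROBOT

A 6-joint arm with a two-finger parallel gripper is mounted at the origin on the work surface. World frame = base frame: x ahead of the robot, y to its left, z up, the work surface at z = 0. Lengths are in m, angles in rad, forces in N, time in s.
With the tool pointing down it reaches from about 0.25 to 0.725 m from the base axis. Payload 4 kg.
Tool frame: the origin (TCP) lies on the centre line of the jaws, within the pads' length; the fingertips stand 14 mm ahead of it and the grasp point (between the pads) lies 5 mm behind it; z points along the fingers, x is the direction in which the jaws open and shut, and the axes are right-handed (so a half turn about z gives the same grasp; the last joint's range is limited). The gripper opens to 85 mm and grips with 20 to 120 N. Pads are 22 mm wide; open, the fingers measure 114 mm over their backs; the gripper's body (76 mm by 85 mm) begins 54 mm behind the grasp point. The pads swing forward as they close: fully open they stand 13 mm farther back than shut.
Start: joints at [-1.297, 0.241, 0.005, 1.335, 0, 1.571], TCP at [0.135, -0.481, 0.211] pointing down, gripper open.
Joint ranges: [-2.72, 2.72], [-1.05, 1.87], [-1.09, 1.28], [-1.99, 2.15], [-1.42, 1.44], [-3.14, 3.14]. Speed limits (rad/s): [2.79, 2.79, 3.14, 3.14, 3.14, 3.14].

INTERFACE

Orientations are given as a unit quaternion [x, y, z, w].
In Python, from workcell import bot gives the robot as it stands.
- The arm moves only by the tool play_rows, never from a script. Its argument "motion" is a list of rows, each an object with "fingers": the closure, from -1 (fully open) to 1 (shut), so that 0 is half open; "translation": the shift along the tool's x, y, z in cm, a list of three; "roll": the turn about the tool's z in degrees. A call has 1 to 20 rows; each row is the pose to reach, as a shift and turn from the pose commanded when the call began, along the tool's axes at that moment; what a row does not reach only later rows make up. A row lasts 1/12 s, in which the tool goes at most 41.7 mm and 7.16 degrees, less where a joint would pass 70% of its speed; a pose out of reach is approached as far as the arm can. A call with a gripper value outside its range is refused whole. The fingers move at their own pace and stop on an object; the grip force is fixed at half the most. Time passes only in rows, so rows that repeat a pose let the fingers close. It gives the time, the measured TCP pose, the force and the opening at its end, in the units of the state.
- bot.get_obs(): the state, without advancing time (a new reading comes with each control period).
- bot.camera(name): name is "scene" or "top" or "wrist"; returns a dict with "pixels" (420x560x3 uint8, red, green, blue), "intrinsics" (3x3 intrinsics, pixels), "world_to_cam" (4x4, takes a point from world to camera coordinates). Camera axes: x right, y down, z forward; pixel columns grow to the right and rows downward; lengths in m; the calibration is good to about 2 mm. A picture is of the moment at which its call begins. There is no depth.
- bot.job_done(): hands the job in, once; it reports no verdict.
The state is a dict: "clock": time; "joint_pos": joint angles; "joint_vel": joint speeds; "tau": joint torques, N m; "eef_pos": TCP position; "tool_rot": TCP orientation; "ft_force": force on the tool from outside, world axes, zero at the start; "ft_torque": the same for the moment, N m; "grip_width": finger opening in m.
Only numpy, scipy, OpenCV 4.12 (cv2) and the standard library are available. Lean on these libraries where they do the work, as an engineer would, in place of code of your own. Each camera call takes 0.05 s, during which the arm holds its last target. There are 200 camera calls.

## Working session

There is one attempt and no reset: what is moved stays moved. The work goes in short steps, Python scripts to look and compute and a tool call to move; the robot and the scene stay as the last step left them, time stands still between calls to the robot, and variables do not carry over. Pictures are saved under pics/ and viewed, about 8 in all and at most 12, crops included, and the job is handed in when it is done.

Besides the shell and the picture viewer there is one more tool, called after "Request:" as name([rows], argument=value, ...), one row to a line, values as JSON. play_rows: Moves the arm, as the interface text tells. Its arguments: {"type":"object","properties":{"motion":{"type":"array","items":{"type":"object","properties":{"fingers":{"type":"number"},"translation":{"type":"array","items":{"type":"number"}},"roll":{"type":"number"}}}}},"required":["motion"]}

```bash
ls; mkdir -p pics; python3 - <<'E'
from workcell import bot
import cv2,numpy as np
o=bot.get_obs(); print(o)
for n in("scene","top"):
    c=bot.camera(n); cv2.imwrite(f"pics/{n}0.png",c["pixels"][:,:,::-1]); np.savez(f"pics/{n}0.npz",K=c["intrinsics"],T=c["world_to_cam"]); print(n,c["intrinsics"].round(1).tolist(),c["world_to_cam"].round(3).tolist())
E
```

```text
pics
{'clock': 0.0, 'joint_pos': array([-1.29701236e+00,  2.41401172e-01,  3.69669764e-03,  1.33520427e+00,
       -5.22283568e-06,  1.57080612e+00]), 'joint_vel': array([ 0.00185699, -0.00162951, -0.0005558 ,  0.00035368, -0.00086634,
       -0.0005667 ]), 'tau': array([ 1.68273407e-03, -3.72322118e+01,  2.52404577e+01,  1.68961933e-02,
       -1.55810835e-04, -5.84549156e-06]), 'eef_pos': array([ 0.13499996, -0.48071332,  0.2102084 ]), 'tool_rot': array([ 7.96983548e-01, -6.04000090e-01, -8.43363426e-04, -6.35859836e-04]), 'ft_force': array([0.08135749, 0.62328015, 0.30618245]), 'ft_torque': array([ 0.02959011, -0.03452305, -0.03617716]), 'grip_width': 0.08524889927369045}
scene [[482.7, 0.0, 284.9], [0.0, 482.7, 213.8], [0.0, 0.0, 1.0]] [[-0.701, 0.713, -0.018, 0.392], [0.486, 0.46, -0.743, -0.24], [-0.522, -0.53, -0.669, 1.606], [0.0, 0.0, 0.0, 1.0]]
top [[481.6, 0.0, 276.4], [0.0, 481.6, 212.9], [0.0, 0.0, 1.0]] [[-0.017, -0.999, -0.029, 0.019], [-0.987, 0.022, -0.161, 0.592], [0.161, 0.026, -0.987, 1.197], [0.0, 0.0, 0.0, 1.0]]
```

View pics/scene0.png

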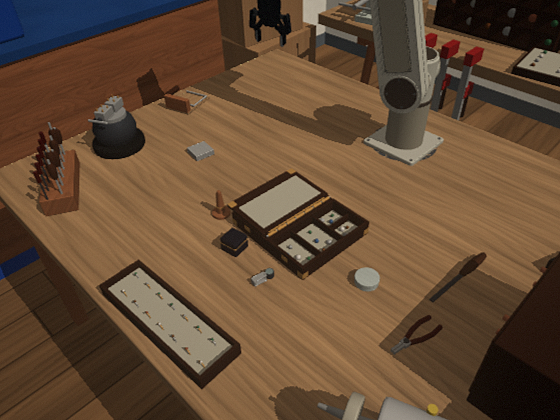

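View pics/top0.png

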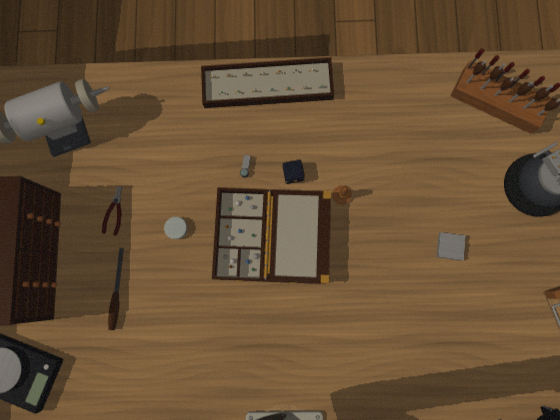

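The top view shows the case spanning about cols 213–330 and rows 188–283, with the leaf at cols 268–330. The cone is at (343,194), right by the leaf's far corner. The block is at (452,246), far away. I'll zoom in and measure.

```bash
cat >h.py <<'E'
import numpy as np,cv2
def load(n):
    d=np.load(f"pics/{n}.npz"); return d["K"],d["T"]
def ray(n,u,v,z):
    K,T=load(n); R,t=T[:3,:3],T[:3,3]; c=-R.T@t
    d=R.T@np.linalg.solve(K,[u,v,1.]); return c+d*(z-c[2])/d[2]
def proj(n,p):
    K,T=load(n); q=K@(T[:3,:3]@np.asarray(p)+T[:3,3]); return q[:2]/q[2]
E
python3 - <<'E'
import cv2
a=cv2.imread("pics/top0.png")[180:292,205:361]
b=cv2.imread("pics/scene0.png")[165:280,205:375]
cv2.imwrite("pics/crop.png",cv2.vconcat([cv2.resize(a,(780,560),interpolation=2)])) 
cv2.imwrite("pics/crop2.png",cv2.resize(b,None,fx=4.6,fy=4.6,interpolation=2))
E
```

```text
(no output)
```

View pics/crop.png

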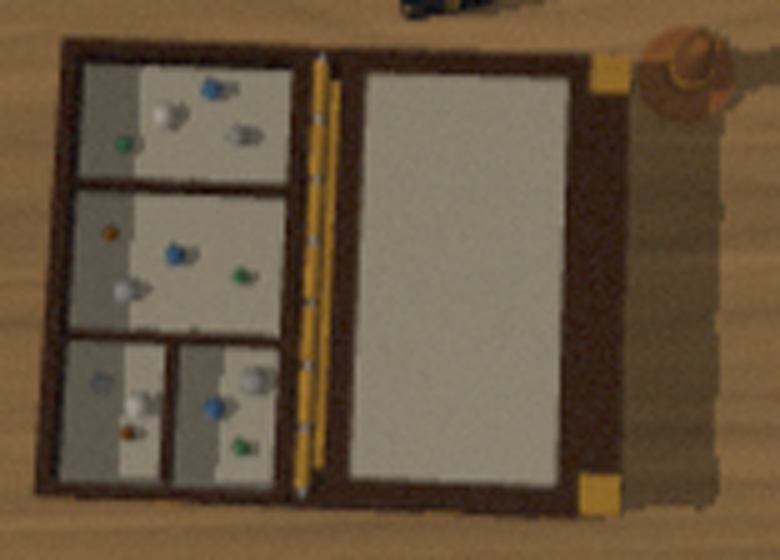

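View pics/crop2.png

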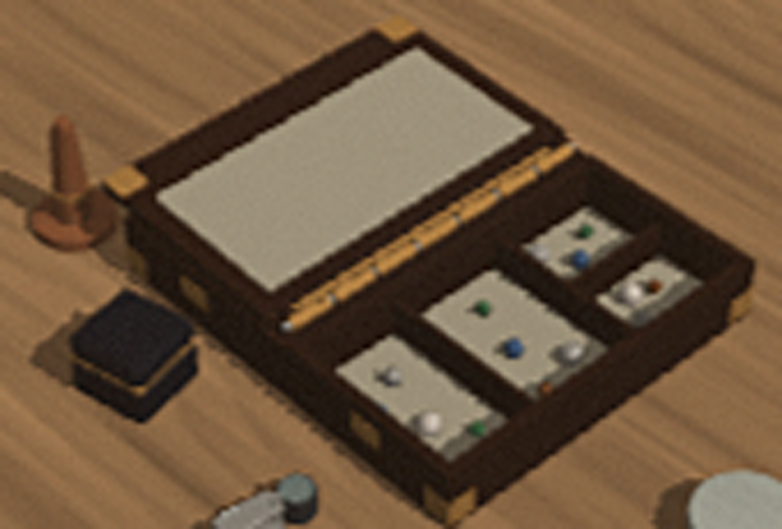

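The crops show the leaf nearly flat with gold corners. In the top view its free-edge corners are at about (331,191) and (329,283), and the hinge pins at (269,191) and (265,279). In the scene view the corners are at (228,205) and (291,169). I'll triangulate these.

```bash
python3 - <<'E'
from h import *
K1,T1=load("top0");K2,T2=load("scene0")
P1,P2=K1@T1[:3],K2@T2[:3]
for n,a,b in [("lipfar",(205+629/5,180+54/5),(205+108/4.6,165+180/4.6)),("lipnear",(205+621/5,180+516/5),(205+393/4.6,165+20/4.6)),("hfar",(205+321/5,180+57/5),(205+287/4.6,165+326/4.6)),("hnear",(205+302/5,180+495/5),(205+572/4.6,165+148/4.6)),("conetip",(205+693/5,180+42/5),(205+62/4.6,165+118/4.6))]:
    X=cv2.triangulatePoints(P1,P2,np.array(a,float).reshape(2,1),np.array(b,float).reshape(2,1));X=X[:3,0]/X[3];print(n,X.round(4),proj("top0",X)-a)
# left tray outer corners, z=.042 ; cone foot; block
for n,u,v,z in [("caseLfar",205+63/5,180+40/5,.042),("caseLnear",205+36/5,180+494/5,.042),("hfar",205+321/5,180+57/5,.047),("hnear",205+302/5,180+495/5,.047),("cone foot c",205+687/5,180+78/5,.005),("box",293,171,.045),("block",452,246,.019),("tin",175.5,228,.021)]:
    print(n,ray("top0",u,v,z).round(4))
E
```

```text
lipfar [ 0.6443 -0.1326  0.0523] [-0.67082827  0.70059279]
lipnear [ 0.4099 -0.1227  0.0462] [ 0.05583912 -0.05177582]
hfar [0.6495 0.0262 0.0431] [-0.26398689  0.25317473]
hnear [0.423  0.039  0.0401] [-0.14580271  0.12326496]
conetip [ 0.6456 -0.1643  0.0817] [ 0.03539719 -0.03823265]
caseLfar [0.6627 0.1612 0.042 ]
caseLnear [0.4262 0.1744 0.042 ]
hfar [0.6494 0.0253 0.047 ]
hnear [0.4232 0.0383 0.047 ]
cone foot c [ 0.6422 -0.1692  0.005 ]
box [ 0.703 -0.038  0.045]
block [ 0.5    -0.4452  0.019 ]
tin [0.5618 0.2759 0.021 ]
```

The leaf is flat and the spine runs at about −0.054 rad. The spine middle is near (0.536, 0.032) and the lip middle near (0.527, −0.128). The tool always points down, so I'll shut the fingers and lay their flanks against the lip. Pushing lightly inward and riding up the arc lifts it by friction on the lower corner. First I hover to the right of the lip, towards its near end and away from the cone.

Request:
play_rows([
  {"fingers": 1, "roll": -71.2, "translation": [-15.7, -40.2, 0]},
  {"fingers": 1, "roll": -71.2, "translation": [-15.7, -40.2, 0]},
  {"fingers": 1, "roll": -71.2, "translation": [-15.7, -40.2, 0]},
  {"fingers": 1, "roll": -71.2, "translation": [-15.7, -40.2, 0]},
  {"fingers": 1, "roll": -71.2, "translation": [-15.7, -40.2, 0]},
  {"fingers": 1, "roll": -71.2, "translation": [-15.7, -40.2, 0]},
  {"fingers": 1, "roll": -71.2, "translation": [-15.7, -40.2, 0]},
  {"fingers": 1, "roll": -71.2, "translation": [-15.7, -40.2, 0]},
  {"fingers": 1, "roll": -71.2, "translation": [-15.7, -40.2, 0]},
  {"fingers": 1, "roll": -71.2, "translation": [-15.7, -40.2, 0]},
  {"fingers": 1, "roll": -71.2, "translation": [-15.7, -40.2, 0]},
  {"fingers": 1, "roll": -71.2, "translation": [-15.7, -40.2, 0]},
  {"fingers": 1, "roll": -71.2, "translation": [-15.7, -40.2, 0]},
  {"fingers": 1, "roll": -71.2, "translation": [-15.7, -40.2, 0]},
])

```text
clock: 1.27
eef_pos: [0.4789, -0.2217, 0.2106]
tool_rot: [1.0, -0.027, -0.001, -0.0]
ft_force: [-0.9, -0.7, -0.4]
grip_width: 0.0002
```

```bash
cat >>h.py <<'E'
from scipy.spatial.transform import Rotation as Rn
def st():
    from workcell import bot
    o=bot.get_obs(); print(round(o["clock"],2),o["eef_pos"].round(4),"F",o["ft_force"].round(2),"M",o["ft_torque"].round(2),"q",o["joint_pos"].round(2),"w",round(o["grip_width"],4)); print(Rn.from_quat(o["tool_rot"]).as_matrix().round(3).tolist()); return o
E
python3 - <<'E'
from h import *; st()
from workcell import bot
c=bot.camera("scene"); cv2.imwrite("pics/scene1.png",c["pixels"][:,:,::-1]); w=bot.camera("wrist")
a=cv2.resize(c["pixels"][90:240,180:330],(500,500),interpolation=2); 
im=np.hstack([a[:420,:],w["pixels"][:,:,:]])[:,:,::-1]; cv2.imwrite("pics/v5.png",cv2.resize(im,(800,int(420*800/im.shape[1]))))
E
```

```text
1.27 [ 0.4789 -0.2217  0.2106] F [-0.9  -0.7  -0.42] M [-0.02  0.   -0.05] q [-0.43  0.3   0.08  1.35 -0.    1.19] w 0.0002
[[0.998, -0.055, -0.002], [-0.055, -0.998, 0.0], [-0.002, -0.0, -1.0]]
```

View pics/v5.png

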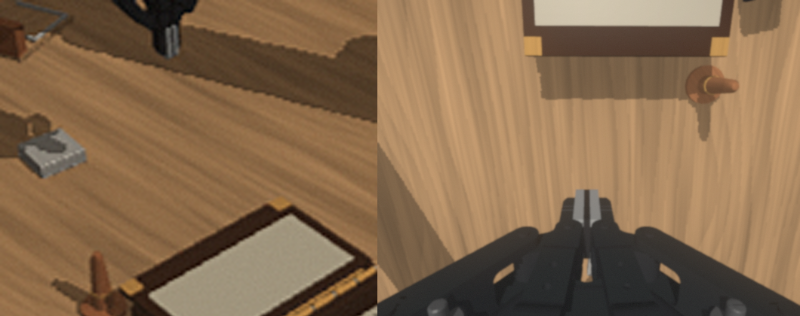

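Fingers are shut and aligned with the spine, with a clear floor below. The leaf and the cone are ahead, and the cone is well to one side. I'll go down and approach.

Request:
play_rows([
  {"fingers": 1, "roll": 0, "translation": [0, 0, 4]},
  {"fingers": 1, "roll": 0, "translation": [0, 0, 8]},
  {"fingers": 1, "roll": 0, "translation": [0, -2, 12]},
  {"fingers": 1, "roll": 0, "translation": [0, -4.5, 15]},
  {"fingers": 1, "roll": 0, "translation": [0, -6.5, 16.7]},
  {"fingers": 1, "roll": 0, "translation": [0, -7.5, 16.7]},
  {"fingers": 1, "roll": 0, "translation": [0, -7.5, 16.7]},
  {"fingers": 1, "roll": 0, "translation": [0, -7.5, 16.7]},
  {"fingers": 1, "roll": 0, "translation": [0, -7.5, 16.7]},
])

```text
clock: 2.12
eef_pos: [0.4858, -0.1484, 0.0464]
tool_rot: [1.0, -0.028, 0.002, 0.001]
ft_force: [0.2, -0.4, -0.2]
grip_width: 0.0001
```

```bash
python3 - <<'E'
from h import *; st()
from workcell import bot
c=bot.camera("scene"); w=bot.camera("wrist")
a=cv2.resize(c["pixels"][100:240,200:340],(420,420),interpolation=2)
im=np.hstack([a,cv2.resize(w["pixels"][60:340,100:460],(380,296))[:, :] if 0 else cv2.resize(w["pixels"][60:340,140:400],(380,420))])[:,:,::-1]; cv2.imwrite("pics/v6.png",im)
E
```

```text
2.12 [ 0.4858 -0.1484  0.0464] F [ 0.17 -0.38 -0.17] M [-0.02  0.03  0.01] q [-0.3   0.39 -0.25  0.93 -0.    1.33] w 0.0001
[[0.998, -0.056, 0.005], [-0.056, -0.998, -0.002], [0.005, 0.002, -1.0]]
```

View pics/v6.png

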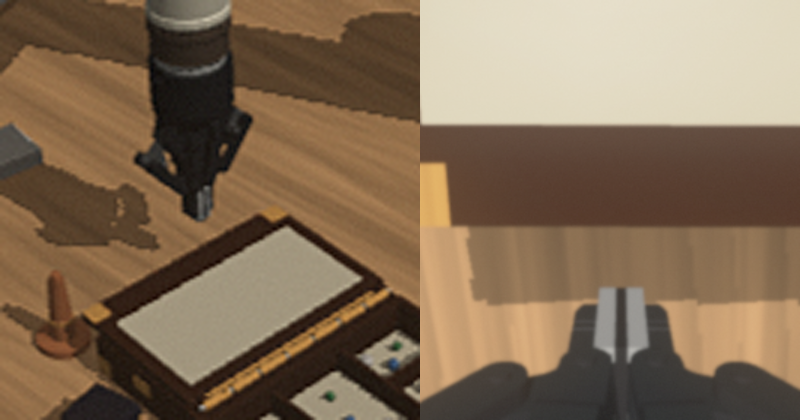

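The lip is straight ahead of the closed fingers with a small gap. I'm creeping in until contact.

Request:
play_rows([
  {"fingers": 1, "roll": 0, "translation": [0, -0.3, 0]},
  {"fingers": 1, "roll": 0, "translation": [0, -0.6, 0]},
  {"fingers": 1, "roll": 0, "translation": [0, -0.8, 0]},
  {"fingers": 1, "roll": 0, "translation": [0, -0.8, 0]},
])

```text
clock: 2.55
eef_pos: [0.4843, -0.1383, 0.0443]
tool_rot: [1.0, -0.027, 0.0, -0.0]
ft_force: [0.1, -0.2, 0.5]
grip_width: -0.0002
```

Request:
play_rows([
  {"fingers": 1, "roll": 0, "translation": [0, -0.1, 0]},
  {"fingers": 1, "roll": 0, "translation": [0, -0.2, 0]},
  {"fingers": 1, "roll": 0, "translation": [0, -0.2, 0]},
])

```text
clock: 2.8
eef_pos: [0.4843, -0.1364, 0.044]
tool_rot: [1.0, -0.027, -0.0, -0.0]
ft_force: [0.5, -0.5, -0.6]
grip_width: 0.0001
```

Request:
play_rows([
  {"fingers": 1, "roll": 0, "translation": [0, -0.1, 0]},
  {"fingers": 1, "roll": 0, "translation": [0, -0.1, 0]},
])

```text
clock: 2.97
eef_pos: [0.4844, -0.1355, 0.044]
tool_rot: [1.0, -0.027, -0.0, -0.0]
ft_force: [0.1, -0.5, -0.0]
grip_width: -0.0001
```

Request:
play_rows([
  {"fingers": 1, "roll": 0, "translation": [0, -0.1, 0]},
  {"fingers": 1, "roll": 0, "translation": [0, -0.1, 0]},
])

```text
clock: 3.13
eef_pos: [0.4845, -0.1345, 0.0441]
tool_rot: [1.0, -0.027, -0.0, -0.0]
ft_force: [0.8, -0.4, 0.1]
grip_width: 0.0001
```

Request:
play_rows([
  {"fingers": 1, "roll": 0, "translation": [0, -0.1, 0]},
  {"fingers": 1, "roll": 0, "translation": [0, -0.1, 0]},
])

```text
clock: 3.3
eef_pos: [0.4846, -0.1335, 0.0441]
tool_rot: [1.0, -0.027, 0.0, -0.0]
ft_force: [-0.6, -0.4, -0.5]
grip_width: 0.0
```

Request:
play_rows([
  {"fingers": 1, "roll": 0, "translation": [0, -0.1, 0]},
  {"fingers": 1, "roll": 0, "translation": [0, -0.1, 0]},
])

```text
clock: 3.47
eef_pos: [0.4846, -0.1325, 0.0441]
tool_rot: [1.0, -0.027, 0.0, -0.0]
ft_force: [-0.5, -0.1, 0.0]
grip_width: -0.0001
```

Request:
play_rows([
  {"fingers": 1, "roll": 0, "translation": [0, -0.1, 0]},
  {"fingers": 1, "roll": 0, "translation": [0, -0.1, 0]},
])

```text
clock: 3.63
eef_pos: [0.4846, -0.1315, 0.0441]
tool_rot: [1.0, -0.027, -0.0, -0.0]
ft_force: [-0.3, 0.2, 0.1]
grip_width: -0.0002
```

```bash
python3 - <<'E'
from h import *; st()
from workcell import bot
c=bot.camera("scene"); w=bot.camera("wrist")
a=cv2.resize(c["pixels"][100:240,200:340],(420,420),interpolation=2)
cv2.imwrite("pics/v7.png",np.hstack([a,cv2.resize(w["pixels"][60:340,140:400],(380,420))])[:,:,::-1])
E
```

```text
3.63 [ 0.4846 -0.1315  0.0441] F [-0.3   0.23  0.09] M [ 0.03 -0.    0.09] q [-0.27  0.38 -0.26  0.93  0.    1.36] w -0.0002
[[0.999, -0.054, -0.0], [-0.054, -0.999, 0.0], [-0.0, -0.0, -1.0]]
```

View pics/v7.png

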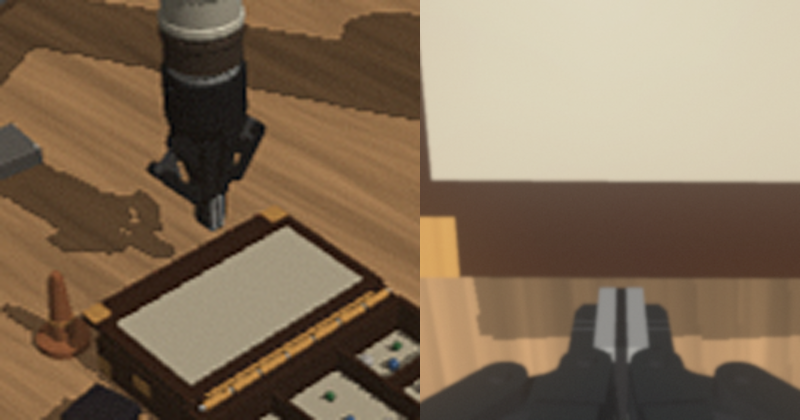

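The picture shows a gap of about 10 px, or roughly 3 mm, between the finger flank and the lip. Continuing.

Request:
play_rows([
  {"fingers": 1, "roll": 0, "translation": [0, -0.15, 0]},
  {"fingers": 1, "roll": 0, "translation": [0, -0.15, 0]},
])

```text
clock: 3.9
eef_pos: [0.4847, -0.13, 0.0441]
tool_rot: [1.0, -0.027, -0.0, -0.0]
ft_force: [-0.5, 0.8, 0.9]
grip_width: 0.0002
```

Request:
play_rows([
  {"fingers": 1, "roll": 0, "translation": [0, -0.1, 0]},
  {"fingers": 1, "roll": 0, "translation": [0, -0.1, 0]},
])

```text
clock: 4.07
eef_pos: [0.4847, -0.129, 0.0441]
tool_rot: [1.0, -0.027, -0.0, -0.0]
ft_force: [-0.0, -0.6, 1.2]
grip_width: -0.0004
```

Request:
play_rows([
  {"fingers": 1, "roll": 0, "translation": [0, -0.05, 0]},
  {"fingers": 1, "roll": 0, "translation": [0, -0.05, 0]},
])

```text
clock: 4.23
eef_pos: [0.4848, -0.1286, 0.0441]
tool_rot: [1.0, -0.027, -0.0, -0.0]
ft_force: [-0.1, -0.5, -0.3]
grip_width: -0.0001
```

Request:
play_rows([
  {"fingers": 1, "roll": 0, "translation": [0, -0.05, 0]},
  {"fingers": 1, "roll": 0, "translation": [0, -0.05, 0]},
])

```text
clock: 4.4
eef_pos: [0.4848, -0.1281, 0.0441]
tool_rot: [1.0, -0.027, -0.0, -0.0]
ft_force: [-0.2, -0.1, -0.9]
grip_width: -0.0001
```

Request:
play_rows([
  {"fingers": 1, "roll": 0, "translation": [0, -0.05, 0]},
  {"fingers": 1, "roll": 0, "translation": [0, -0.05, 0]},
])

```text
clock: 4.57
eef_pos: [0.4849, -0.1276, 0.0441]
tool_rot: [1.0, -0.027, 0.0, -0.0]
ft_force: [0.3, -0.6, -0.7]
grip_width: 0.0002
```

Request:
play_rows([
  {"fingers": 1, "roll": 0, "translation": [0, -0.05, 0]},
  {"fingers": 1, "roll": 0, "translation": [0, -0.05, 0]},
])

```text
clock: 4.73
eef_pos: [0.4849, -0.1271, 0.0441]
tool_rot: [1.0, -0.027, -0.0, -0.0]
ft_force: [0.4, -0.2, 0.5]
grip_width: -0.0003
```

```bash
python3 - <<'E'
from h import *; o=st()
from workcell import bot
w=bot.camera("wrist"); cv2.imwrite("pics/w8.png",w["pixels"][:,:,::-1]); np.savez("pics/w8.npz",K=w["intrinsics"],T=w["world_to_cam"])
K,T=load("w8"); print("cam",(-T[:3,:3].T@T[:3,3]).round(3), T[2,:3].round(3))
g=w["pixels"].astype(int)
for u in (240,260,300,320): print(u,[(v,g[v,u].tolist()) for v in range(236,262,2)])
R=Rn.from_quat(o["tool_rot"]).as_matrix()
for q in [(0,0,.014),(0,-.011,.014),(0,.011,.014),(0,-.011,0),(0,-.011,-.01)]: print(q,proj("w8",o["eef_pos"]+R@q).round(1))
E
```

```text
4.73 [ 0.4849 -0.1271  0.0441] F [ 0.37 -0.23  0.5 ] M [-0.04  0.01  0.04] q [-0.26  0.38 -0.26  0.92 -0.    1.37] w -0.0003
[[0.999, -0.054, -0.0], [-0.054, -0.999, 0.0], [-0.0, -0.0, -1.0]]
cam [ 0.489 -0.053  0.207] [-0.015 -0.292 -0.956]
240 [(236, [81, 57, 45]), (238, [80, 57, 45]), (240, [81, 58, 44]), (242, [81, 58, 44]), (244, [80, 57, 43]), (246, [80, 55, 42]), (248, [82, 56, 43]), (250, [81, 57, 44]), (252, [86, 62, 48]), (254, [111, 89, 67]), (256, [116, 93, 69]), (258, [117, 94, 71]), (260, [116, 94, 71])]
260 [(236, [80, 54, 43]), (238, [81, 58, 46]), (240, [80, 55, 45]), (242, [80, 56, 45]), (244, [80, 54, 43]), (246, [80, 56, 44]), (248, [80, 55, 43]), (250, [80, 56, 45]), (252, [86, 62, 50]), (254, [115, 92, 69]), (256, [122, 101, 76]), (258, [124, 101, 79]), (260, [122, 102, 80])]
300 [(236, [80, 56, 44]), (238, [82, 58, 46]), (240, [81, 56, 45]), (242, [80, 55, 43]), (244, [79, 55, 42]), (246, [81, 55, 42]), (248, [81, 56, 45]), (250, [80, 56, 44]), (252, [86, 63, 48]), (254, [121, 96, 71]), (256, [131, 105, 77]), (258, [132, 106, 79]), (260, [127, 102, 75])]
320 [(236, [81, 56, 45]), (238, [80, 56, 43]), (240, [81, 56, 43]), (242, [80, 55, 43]), (244, [80, 56, 43]), (246, [80, 54, 42]), (248, [80, 54, 42]), (250, [80, 54, 42]), (252, [83, 59, 45]), (254, [107, 84, 63]), (256, [122, 97, 72]), (258, [121, 98, 71]), (260, [123, 98, 75])]
(0, 0, 0.014) [276.5 240. ]
(0, -0.011, 0.014) [276.5 221.7]
(0, 0.011, 0.014) [276.5 257.8]
(0, -0.011, 0) [276.5 230.8]
(0, -0.011, -0.01) [276.4 238.2]
```

```bash
python3 - <<'E'
from h import *
for z in (.05,.06,.042): print(z,ray("w8",276,252.8,z).round(4), ray("w8",140+20,252.8,z).round(4))
im=cv2.imread("pics/w8.png")[160:300,196:356]; cv2.imwrite("pics/v8.png",cv2.resize(im,None,fx=4,fy=4,interpolation=2))
E
```

```text
0.05 [ 0.4847 -0.1258  0.05  ] [ 0.4259 -0.1226  0.05  ]
0.06 [ 0.485  -0.1211  0.06  ] [ 0.4299 -0.1182  0.06  ]
0.042 [ 0.4845 -0.1295  0.042 ] [ 0.4227 -0.1262  0.042 ]
```

View pics/v8.png

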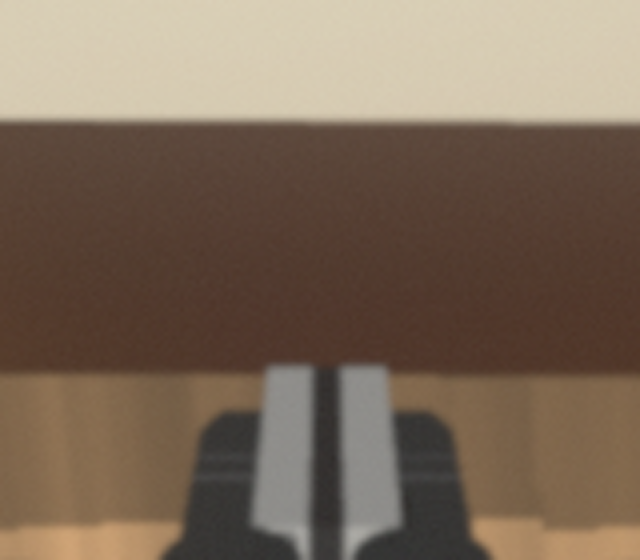

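The wrist view shows the finger end (full-frame row ≈251) still drawn over the lip edge (row ≈253), and there is no contact force. So the tip isn't where I assumed. I'll check with the scene camera.

```bash
python3 - <<'E'
from h import *; o=st()
from workcell import bot
w=bot.camera("scene"); np.savez("pics/s9.npz",K=w["intrinsics"],T=w["world_to_cam"])
u0,v0=225,130; f=8
im=cv2.resize(w["pixels"][v0:v0+72,u0:u0+96,::-1].copy(),None,fx=f,fy=f,interpolation=2)
R=Rn.from_quat(o["tool_rot"]).as_matrix()
for t,c in [(.014,(0,0,255)),(0,(0,255,0)),(-.02,(255,0,0))]:
  for s in (-.011,.011):
    p=proj("s9",o["eef_pos"]+R@(0,s,t)); print(t,s,p.round(1)); cv2.circle(im,tuple(int(x) for x in (p-[u0,v0]+.5)*f),3,c,-1)
cv2.imwrite("pics/v9.png",im)
E
```

```text
4.78 [ 0.4849 -0.1271  0.0441] F [ 0.28 -0.81 -0.46] M [ 0.03 -0.    0.02] q [-0.26  0.38 -0.26  0.92  0.    1.37] w 0.0
[[0.999, -0.054, -0.0], [-0.054, -0.999, 0.0], [-0.0, -0.0, -1.0]]
0.014 -0.011 [274.  186.2]
0.014 0.011 [269.  182.8]
0 -0.011 [273.8 182.4]
0 0.011 [268.8 179. ]
-0.02 -0.011 [273.6 176.9]
-0.02 0.011 [268.5 173.5]
```

View pics/v9.png

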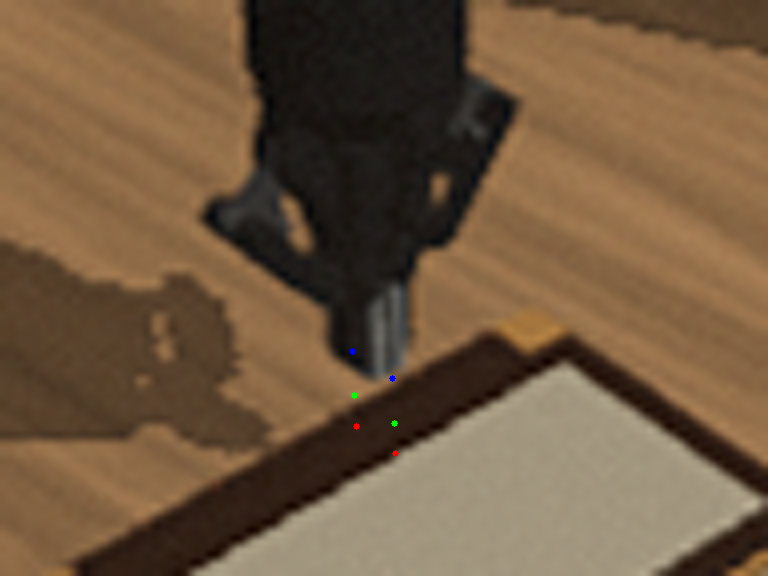

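```bash
python3 - <<'E'
from h import *
R=np.array([[0.998,-0.055,0],[-0.055,-0.998,0],[0,0,-1]])
for q in [(0,-.011,.014),(0,.011,.014),(0,-.011,0),(0,-.011,-.02),(0,.011,-.02)]: print(q,proj("s9",np.array([.4789,-.2217,.2106])+R@q).round(1))
im=cv2.imread("pics/scene1.png")[85:125,225:275]; g=im.max(2)
# print dark mask rows
for v in range(14,40): print(85+v,"".join("#" if x<45 else ("+" if x<90 else ".") for x in g[v]))
E
```

```text
(0, -0.011, 0.014) [249.6 123.6]
(0, 0.011, 0.014) [244.7 120.5]
(0, -0.011, 0) [249.3 119.1]
(0, -0.011, -0.02) [248.8 112.7]
(0, 0.011, -0.02) [243.7 109.7]
99 .+++++..+++###############+.......................
100 ...++++.+.++###########+.#+.......................
101 ++.....+++.+++#######.++.++.++++..................
102 +++....+.++.+++######..+.++.++..+++++.............
103 ++++.......++..+#####.++.+++++++.++++++++.........
104 +++++++........+#####+++.+#+.++++...+++++++++.....
105 +.+++++++......+#####+.+.+++++..+++..+++++++++++++
106 ++++.++++++....+#####+.+++#+.++.+.+++..+++++++++++
107 +++++++++++.+..+#####+.+++++.+++....++++..++++++++
108 ++++++++++++++.+#####+.+++++...++++...++++.+++++++
109 ++++++++++++++.++####+.++.+.....+++++..+++...+++++
110 +++++++++++++++.+####+.++..++...+++++.....+.+..+++
111 +++++++++++++++++++##+.++++++++....++++.+.+++....+
112 +++++++++++++++++.+++++++++++++++...++++....+++++.
113 .....++++++++++++++.+++++++++++++++.+++++++..++++.
114 .........+++++++++++++++.+++++++++++.+.+++++..++++
115 ............+++++++++++++++++++++++++++++.++++++++
116 .................++++++++.+++++++++++++++++.+.++++
117 ....................+++++++.++++++++++.+++++...+++
118 ........................++++++++++++++++++++++..++
119 ............................++++++++++++++++++++..
120 .................................+++++++++.+++++..
121 .....................................+++++++++++++
122 .........................................+++++++++
123 ............................................++++++
124 ................................................++
```

Both cameras agree that the real fingertips end about 20 mm behind the reported TCP, roughly 34 mm higher than specified. So I was hovering above the leaf. I'll back off, go 3.3 cm lower and approach again.

Request:
play_rows([
  {"fingers": 1, "roll": 0, "translation": [0, 2.4, 0]},
  {"fingers": 1, "roll": 0, "translation": [0, 2.4, 0]},
  {"fingers": 1, "roll": 0, "translation": [0, 2.4, 1.5]},
  {"fingers": 1, "roll": 0, "translation": [0, 2.4, 2.8]},
  {"fingers": 1, "roll": 0, "translation": [0, 2.4, 3.3]},
  {"fingers": 1, "roll": 0, "translation": [0, 2.0, 3.3]},
  {"fingers": 1, "roll": 0, "translation": [0, 1.5, 3.3]},
  {"fingers": 1, "roll": 0, "translation": [0, 1.5, 3.3]},
])

```text
clock: 5.5
eef_pos: [0.4845, -0.1412, 0.0116]
tool_rot: [1.0, -0.027, 0.0, -0.0]
ft_force: [0.5, 0.2, -0.2]
grip_width: -0.0
```

Request:
play_rows([
  {"fingers": 1, "roll": 0, "translation": [0, -0.15, 0]},
  {"fingers": 1, "roll": 0, "translation": [0, -0.25, 0]},
  {"fingers": 1, "roll": 0, "translation": [0, -0.25, 0]},
])

```text
clock: 5.75
eef_pos: [0.4846, -0.1394, 0.0116]
tool_rot: [1.0, -0.027, 0.0, 0.0]
ft_force: [0.1, 0.9, -0.9]
grip_width: 0.0002
```

Request:
play_rows([
  {"fingers": 1, "roll": 0, "translation": [0, -0.1, 0]},
  {"fingers": 1, "roll": 0, "translation": [0, -0.1, 0]},
])

```text
clock: 5.92
eef_pos: [0.4844, -0.1386, 0.0113]
tool_rot: [1.0, -0.027, 0.0, 0.0]
ft_force: [-0.8, 0.8, -0.3]
grip_width: -0.0001
```

Request:
play_rows([
  {"fingers": 1, "roll": 0, "translation": [0, -0.05, 0]},
  {"fingers": 1, "roll": 0, "translation": [0, -0.05, 0]},
])

```text
clock: 6.08
eef_pos: [0.4843, -0.1382, 0.0111]
tool_rot: [1.0, -0.027, -0.0, -0.0]
ft_force: [0.4, 0.1, 0.3]
grip_width: -0.0002
```

Request:
play_rows([
  {"fingers": 1, "roll": 0, "translation": [0, -0.05, 0]},
  {"fingers": 1, "roll": 0, "translation": [0, -0.05, 0]},
])

```text
clock: 6.25
eef_pos: [0.4843, -0.1376, 0.0111]
tool_rot: [1.0, -0.027, -0.0, -0.0]
ft_force: [0.0, -0.3, 0.5]
grip_width: 0.0003
```

Request:
play_rows([
  {"fingers": 1, "roll": 0, "translation": [0, -0.05, 0]},
  {"fingers": 1, "roll": 0, "translation": [0, -0.05, 0]},
])

```text
clock: 6.42
eef_pos: [0.4843, -0.1371, 0.0111]
tool_rot: [1.0, -0.027, -0.0, -0.0]
ft_force: [-0.6, 0.1, 0.2]
grip_width: -0.0001
```

Request:
play_rows([
  {"fingers": 1, "roll": 0, "translation": [0, -0.05, 0]},
  {"fingers": 1, "roll": 0, "translation": [0, -0.05, 0]},
])

```text
clock: 6.58
eef_pos: [0.4844, -0.1366, 0.0111]
tool_rot: [1.0, -0.027, -0.0, -0.0]
ft_force: [0.5, 0.6, 0.4]
grip_width: -0.0
```

Request:
play_rows([
  {"fingers": 1, "roll": 0, "translation": [0, -0.05, 0]},
  {"fingers": 1, "roll": 0, "translation": [0, -0.05, 0]},
])

```text
clock: 6.75
eef_pos: [0.4844, -0.1361, 0.0111]
tool_rot: [1.0, -0.027, -0.0, -0.0]
ft_force: [0.1, -0.8, -0.7]
grip_width: -0.0001
```

Request:
play_rows([
  {"fingers": 1, "roll": 0, "translation": [0, -0.05, 0]},
  {"fingers": 1, "roll": 0, "translation": [0, -0.05, 0]},
])

```text
clock: 6.92
eef_pos: [0.4844, -0.1356, 0.0111]
tool_rot: [1.0, -0.027, -0.0, -0.0]
ft_force: [0.3, -0.3, 0.4]
grip_width: -0.0001
```

Request:
play_rows([
  {"fingers": 1, "roll": 0, "translation": [0, -0.05, 0]},
  {"fingers": 1, "roll": 0, "translation": [0, -0.05, 0]},
])

```text
clock: 7.08
eef_pos: [0.4845, -0.1351, 0.0111]
tool_rot: [1.0, -0.027, 0.0, -0.0]
ft_force: [0.8, 0.1, 0.0]
grip_width: -0.0
```

Request:
play_rows([
  {"fingers": 1, "roll": 0, "translation": [0, -0.05, 0]},
  {"fingers": 1, "roll": 0, "translation": [0, -0.05, 0]},
])

```text
clock: 7.25
eef_pos: [0.4845, -0.1346, 0.0111]
tool_rot: [1.0, -0.027, 0.0, -0.0]
ft_force: [0.7, -0.4, 0.2]
grip_width: 0.0001
```

Request:
play_rows([
  {"fingers": 1, "roll": 0, "translation": [0, -0.05, 0]},
  {"fingers": 1, "roll": 0, "translation": [0, -0.05, 0]},
])

```text
clock: 7.42
eef_pos: [0.4845, -0.1343, 0.0111]
tool_rot: [1.0, -0.027, 0.0, 0.0]
ft_force: [0.8, -0.4, 0.6]
grip_width: -0.0001
```

Request:
play_rows([
  {"fingers": 1, "roll": 0, "translation": [0, -0.05, 0]},
  {"fingers": 1, "roll": 0, "translation": [0, -0.05, 0]},
])

```text
clock: 7.58
eef_pos: [0.4845, -0.1342, 0.0111]
tool_rot: [1.0, -0.027, -0.0, 0.001]
ft_force: [-0.2, -1.9, -0.6]
grip_width: 0.0003
```

Request:
play_rows([
  {"fingers": 1, "roll": 0, "translation": [0, -0.05, 0]},
  {"fingers": 1, "roll": 0, "translation": [0, -0.05, 0]},
])

```text
clock: 7.75
eef_pos: [0.4845, -0.1342, 0.0112]
tool_rot: [1.0, -0.028, -0.0, 0.001]
ft_force: [-0.7, -5.6, -0.9]
grip_width: -0.0001
```

```bash
python3 - <<'E'
from h import *; o=st()
from workcell import bot
w=bot.camera("wrist"); cv2.imwrite("pics/w10.png",w["pixels"][:,:,::-1]); np.savez("pics/w10.npz",K=w["intrinsics"],T=w["world_to_cam"])
g=w["pixels"].astype(int)
for u in (230,250,268,282,310): print(u,[(v,g[v,u].tolist()) for v in range(220,262,3)])
E
```

```text
7.75 [ 0.4845 -0.1342  0.0112] F [-0.69 -5.55 -0.92] M [-1.01  0.08 -0.02] q [-0.27  0.43 -0.3   0.85 -0.    1.36] w -0.0001
[[0.998, -0.055, -0.0], [-0.055, -0.998, -0.002], [-0.0, 0.002, -1.0]]
230 [(220, [88, 65, 53]), (223, [87, 64, 50]), (226, [86, 62, 49]), (229, [86, 62, 49]), (232, [84, 59, 45]), (235, [83, 58, 45]), (238, [84, 59, 47]), (241, [81, 54, 42]), (244, [84, 57, 45]), (247, [83, 58, 44]), (250, [81, 54, 41]), (253, [81, 54, 42]), (256, [82, 55, 42]), (259, [82, 55, 43])]
250 [(220, [88, 64, 50]), (223, [89, 67, 53]), (226, [87, 62, 50]), (229, [84, 60, 47]), (232, [86, 60, 48]), (235, [85, 60, 47]), (238, [84, 59, 46]), (241, [83, 57, 46]), (244, [81, 55, 44]), (247, [83, 56, 45]), (250, [82, 56, 42]), (253, [83, 56, 43]), (256, [83, 57, 44]), (259, [79, 53, 40])]
268 [(220, [88, 64, 51]), (223, [89, 66, 53]), (226, [84, 62, 49]), (229, [85, 61, 49]), (232, [84, 61, 48]), (235, [83, 59, 46]), (238, [83, 58, 45]), (241, [82, 56, 46]), (244, [82, 55, 44]), (247, [82, 54, 43]), (250, [81, 54, 43]), (253, [81, 55, 43]), (256, [81, 55, 43]), (259, [80, 52, 40])]
282 [(220, [89, 66, 52]), (223, [86, 63, 51]), (226, [86, 63, 50]), (229, [86, 62, 50]), (232, [85, 61, 49]), (235, [83, 60, 47]), (238, [82, 58, 45]), (241, [82, 56, 44]), (244, [82, 57, 46]), (247, [81, 57, 44]), (250, [81, 55, 44]), (253, [81, 55, 43]), (256, [81, 55, 42]), (259, [79, 53, 40])]
310 [(220, [88, 65, 52]), (223, [88, 63, 51]), (226, [85, 62, 49]), (229, [86, 63, 50]), (232, [85, 60, 47]), (235, [84, 60, 47]), (238, [83, 59, 46]), (241, [82, 56, 44]), (244, [84, 58, 46]), (247, [82, 56, 44]), (250, [81, 54, 41]), (253, [81, 54, 40]), (256, [80, 54, 42]), (259, [81, 53, 43])]
```

Contact with the lip: −5.6 N at about 1 mm over-command. Now a trial lift of 6 mm with slightly more preload.

Request:
play_rows([
  {"fingers": 1, "roll": 0, "translation": [0, -0.04, 0]},
  {"fingers": 1, "roll": 0, "translation": [0, -0.04, -0.1]},
  {"fingers": 1, "roll": 0, "translation": [0, -0.04, -0.2]},
  {"fingers": 1, "roll": 0, "translation": [0, -0.05, -0.4]},
  {"fingers": 1, "roll": 0, "translation": [0, -0.06, -0.6]},
])

```text
clock: 8.22
eef_pos: [0.4845, -0.1339, 0.0169]
tool_rot: [1.0, -0.028, -0.0, 0.001]
ft_force: [1.1, -5.7, -2.7]
grip_width: -0.0004
```

```bash
python3 - <<'E'
from h import *; o=st()
from workcell import bot
w=bot.camera("scene"); a=cv2.imread("pics/scene0.png")
g=w["pixels"][:,:,::-1]
# lip far corner gold: track by template
t=a[198:214,222:236]; r=cv2.matchTemplate(g[188:225,212:248].copy(),t,cv2.TM_CCOEFF_NORMED); print(cv2.minMaxLoc(r),"ref (10,10)")
E
```

```text
8.22 [ 0.4845 -0.1339  0.0169] F [ 1.1  -5.65 -2.72] M [-1.32 -0.    0.01] q [-0.27  0.42 -0.29  0.86 -0.    1.36] w -0.0004
[[0.998, -0.055, -0.0], [-0.055, -0.998, -0.003], [-0.0, 0.003, -1.0]]
(-0.5634691119194031, 0.9558230042457581, (4, 21), (10, 9)) ref (10,10)
```

Friction shows 2.7 N up against 5.7 N normal, which is marginal. I'll raise the preload to about 9–10 N. That's still under 7 N on each face, so it can't count as a pinch.

Request:
play_rows([
  {"fingers": 1, "roll": 0, "translation": [0, -0.05, 0]},
  {"fingers": 1, "roll": 0, "translation": [0, -0.09, 0]},
  {"fingers": 1, "roll": 0, "translation": [0, -0.1, -0.2]},
  {"fingers": 1, "roll": 0, "translation": [0, -0.1, -0.4]},
  {"fingers": 1, "roll": 0, "translation": [0, -0.11, -0.6]},
  {"fingers": 1, "roll": 0, "translation": [0, -0.12, -0.8]},
])

```text
clock: 8.77
eef_pos: [0.4845, -0.1333, 0.025]
tool_rot: [1.0, -0.028, -0.0, 0.002]
ft_force: [-0.5, -8.2, -3.1]
grip_width: -0.0
```

```bash
python3 - <<'E'
from h import *; o=st()
from workcell import bot
w=bot.camera("scene"); g=w["pixels"][:,:,::-1]; cv2.imwrite("pics/s11.png",g)
a=cv2.imread("pics/scene0.png")
def up(x): return cv2.resize(x,None,fx=8,fy=8,interpolation=cv2.INTER_CUBIC)
r=cv2.matchTemplate(up(g[180:225,205:248]),up(a[198:212,224:236]),cv2.TM_CCOEFF_NORMED); m=cv2.minMaxLoc(r); print(m[1],np.array(m[3])/8-[19,18])
for th in (0,.05,.1,.15,.2): 
    d=.16; hy=np.array([.0545,.9985]); hx=np.array([.9985,-.0545]); p=np.array([.536,.032])+hx*.118-hy*d*np.cos(th); print(th,(proj("s9",[*p,.05+d*np.sin(th)])-proj("s9",[*(np.array([.536,.032])+hx*.118-hy*d),.05])).round(2))
E
```

```text
8.77 [ 0.4845 -0.1333  0.025 ] F [-0.54 -8.16 -3.06] M [-1.53  0.03  0.03] q [-0.27  0.41 -0.28  0.88 -0.    1.36] w -0.0
[[0.998, -0.056, -0.0], [-0.056, -0.998, -0.004], [-0.0, 0.004, -1.0]]
0.9696987867355347 [-0.125 -3.25 ]
0 [0. 0.]
0.05 [-0.25 -2.21]
0.1 [-0.4  -4.36]
0.15 [-0.47 -6.45]
0.2 [-0.44 -8.47]
```

The far corner rose about 3.2 px, which is roughly 0.075 rad, so the leaf is riding up with the fingers. Now I follow the arc with inward bias.

Request:
play_rows([
  {"fingers": 1, "roll": 0, "translation": [0, -0.05, -0.3]},
  {"fingers": 1, "roll": 0, "translation": [0, -0.1, -0.6]},
  {"fingers": 1, "roll": 0, "translation": [0, -0.15, -0.95]},
  {"fingers": 1, "roll": 0, "translation": [0, -0.21, -1.27]},
  {"fingers": 1, "roll": 0, "translation": [0, -0.28, -1.6]},
  {"fingers": 1, "roll": 0, "translation": [0, -0.36, -1.9]},
  {"fingers": 1, "roll": 0, "translation": [0, -0.44, -2.2]},
  {"fingers": 1, "roll": 0, "translation": [0, -0.54, -2.53]},
  {"fingers": 1, "roll": 0, "translation": [0, -0.64, -2.85]},
  {"fingers": 1, "roll": 0, "translation": [0, -0.74, -3.14]},
  {"fingers": 1, "roll": 0, "translation": [0, -0.95, -3.76]},
  {"fingers": 1, "roll": 0, "translation": [0, -1.2, -4.36]},
  {"fingers": 1, "roll": 0, "translation": [0, -1.5, -4.98]},
])

```text
clock: 9.9
eef_pos: [0.4854, -0.1194, 0.0755]
tool_rot: [1.0, -0.028, 0.0, 0.003]
ft_force: [-1.8, -11.3, 1.1]
grip_width: -0.0002
```

```bash
cat >>h.py <<'E'
def look(tag):
    from workcell import bot
    o=st(); c=bot.camera("scene")["pixels"]; t=bot.camera("top")["pixels"]
    im=np.hstack([cv2.resize(c[60:260,180:380],(400,400),interpolation=2),cv2.resize(t[150:310,190:350],(400,400),interpolation=2)])[:,:,::-1]
    cv2.imwrite(f"pics/{tag}.png",im); cv2.imwrite(f"pics/{tag}_s.png",c[:,:,::-1]); cv2.imwrite(f"pics/{tag}_t.png",t[:,:,::-1])
E
python3 -c "
from h import *; look('l1')"
```

```text
9.9 [ 0.4854 -0.1194  0.0755] F [ -1.79 -11.34   1.1 ] M [-2.14  0.29  0.02] q [-0.24  0.34 -0.23  1.   -0.01  1.39] w -0.0002
[[0.998, -0.057, -0.0], [-0.057, -0.998, -0.006], [0.0, 0.006, -1.0]]
```

View pics/l1.png

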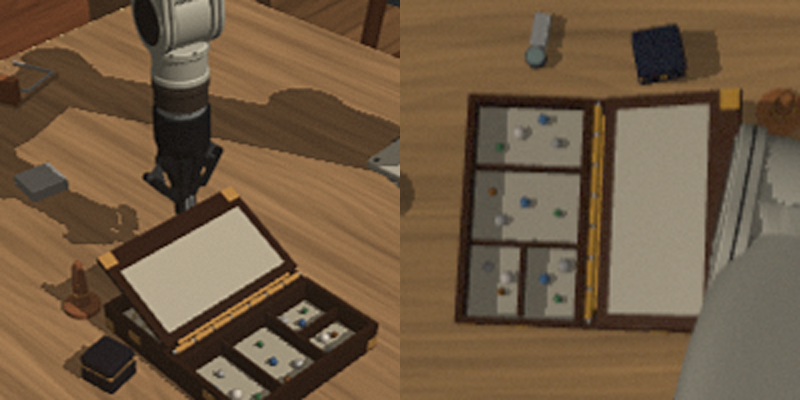

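The leaf is up by about 0.42 rad, with the finger tips pushing under its edge and the bystanders undisturbed. Continuing the arc to about 1.2 rad.

Request:
play_rows([
  {"fingers": 1, "roll": 0, "translation": [0, -0.42, -0.86]},
  {"fingers": 1, "roll": 0, "translation": [0, -0.88, -1.7]},
  {"fingers": 1, "roll": 0, "translation": [0, -1.4, -2.5]},
  {"fingers": 1, "roll": 0, "translation": [0, -1.97, -3.3]},
  {"fingers": 1, "roll": 0, "translation": [0, -2.56, -4.0]},
  {"fingers": 1, "roll": 0, "translation": [0, -3.2, -4.7]},
  {"fingers": 1, "roll": 0, "translation": [0, -3.9, -5.35]},
  {"fingers": 1, "roll": 0, "translation": [0, -4.6, -5.9]},
  {"fingers": 1, "roll": 0, "translation": [0, -5.35, -6.4]},
  {"fingers": 1, "roll": 0, "translation": [0, -6.15, -6.8]},
  {"fingers": 1, "roll": 0, "translation": [0, -7.0, -7.1]},
  {"fingers": 1, "roll": 0, "translation": [0, -7.85, -7.4]},
  {"fingers": 1, "roll": 0, "translation": [0, -8.7, -7.6]},
])

```text
clock: 11.08
eef_pos: [0.4907, -0.0292, 0.1517]
tool_rot: [1.0, -0.027, 0.001, 0.0]
ft_force: [1.0, -3.1, 2.1]
grip_width: -0.0001
```

```bash
python3 -c "
from h import *; look('l2')"
```

```text
11.08 [ 0.4907 -0.0292  0.1517] F [ 0.95 -3.1   2.1 ] M [-0.64 -0.06  0.01] q [-0.06  0.26 -0.13  1.18 -0.    1.57] w -0.0001
[[0.998, -0.055, 0.001], [-0.055, -0.998, -0.0], [0.001, 0.0, -1.0]]
```

View pics/l2.png

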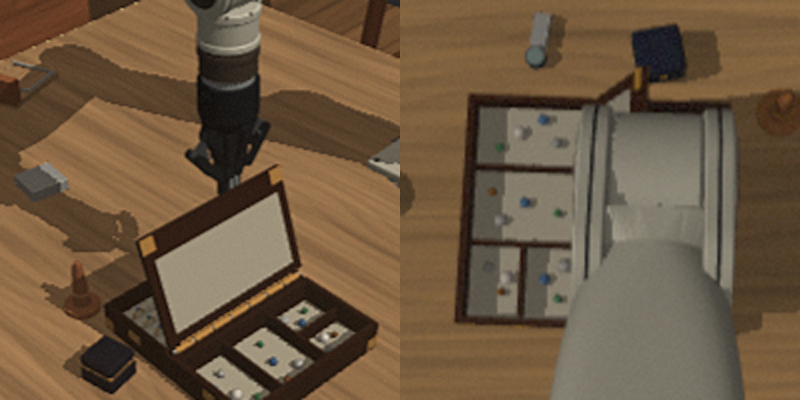

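The leaf is at about 1.23 rad and the fingers push on its edge lightly (3 N). Next I push it past upright to about 2.07 rad, with the finger tips bearing on the face.

Request:
play_rows([
  {"fingers": 1, "roll": 0, "translation": [0, -0.6, 0]},
  {"fingers": 1, "roll": 0, "translation": [0, -1.5, 0]},
  {"fingers": 1, "roll": 0, "translation": [0, -2.4, 0]},
  {"fingers": 1, "roll": 0, "translation": [0, -3.4, 0]},
  {"fingers": 1, "roll": 0, "translation": [0, -4.2, 0]},
  {"fingers": 1, "roll": 0, "translation": [0, -5.0, -0.1]},
  {"fingers": 1, "roll": 0, "translation": [0, -5.65, -0.2]},
  {"fingers": 1, "roll": 0, "translation": [0, -6.3, -0.2]},
  {"fingers": 1, "roll": 0, "translation": [0, -6.95, -0.2]},
  {"fingers": 1, "roll": 0, "translation": [0, -7.6, -0.1]},
  {"fingers": 1, "roll": 0, "translation": [0, -8.25, 0]},
  {"fingers": 1, "roll": 0, "translation": [0, -8.85, 0.15]},
  {"fingers": 1, "roll": 0, "translation": [0, -9.5, 0.35]},
  {"fingers": 1, "roll": 0, "translation": [0, -10.1, 0.6]},
  {"fingers": 1, "roll": 0, "translation": [0, -10.7, 0.85]},
  {"fingers": 1, "roll": 0, "translation": [0, -11.2, 1.1]},
])

```text
clock: 12.52
eef_pos: [0.4966, 0.0833, 0.1399]
tool_rot: [1.0, -0.027, 0.0, -0.0]
ft_force: [-0.1, -1.2, 1.9]
grip_width: 0.0001
```

```bash
python3 - <<'E'
from h import *; look('l3')
o=__import__("workcell").bot.get_obs(); p=o["eef_pos"]; hy=np.array([.0545,.9985])
print("T y',z'",((p[:2]-[.536,.032])@hy+.011).round(4),(p[2]+.021-.046).round(4))
# gold corner pixels in scene & top
hx=np.array([.9985,-.0545])
for th in (1.8,2.0,2.1,2.2): 
  for s in (-.118,.118):
    q=np.array([.536,.032])+hx*s-hy*.16*np.cos(th); print(th,s,proj("s9",[*q,.046+.16*np.sin(th)]).round(0),proj("top0",[*q,.046+.16*np.sin(th)]).round(0))
for n in "st":
    h=cv2.cvtColor(cv2.imread(f"pics/l3_{n}.png"),cv2.COLOR_BGR2HSV); m=cv2.inRange(h,(12,120,90),(26,255,255)); m[:, :190]=0; m[:,360:]=0; m[:80]=0; m[310:]=0
    k,_,s,c=cv2.connectedComponentsWithStats(m); print(n,[(s[i].tolist(),c[i].round(0).tolist()) for i in range(1,k) if s[i][4]>8])
E
```

```text
12.52 [0.4966 0.0833 0.1399] F [-0.11 -1.19  1.9 ] M [-0.16  0.11 -0.03] q [ 0.17  0.29 -0.12  1.16  0.    1.79] w 0.0001
[[0.999, -0.054, 0.001], [-0.054, -0.999, 0.001], [0.001, -0.001, -1.0]]
T y',z' 0.0603 0.1145
1.8 -0.118 [344. 154.] [245. 279.]
1.8 0.118 [273. 195.] [250. 175.]
2.0 -0.118 [352. 162.] [232. 279.]
2.0 0.118 [282. 205.] [238. 176.]
2.1 -0.118 [356. 167.] [226. 278.]
2.1 0.118 [286. 210.] [232. 176.]
2.2 -0.118 [360. 172.] [221. 278.]
2.2 0.118 [290. 216.] [227. 177.]
s [([190, 80, 134, 115, 9543], [260.0, 131.0]), ([346, 80, 14, 36, 425], [353.0, 97.0]), ([190, 93, 13, 11, 87], [194.0, 98.0]), ([346, 124, 14, 11, 44], [352.0, 130.0]), ([331, 134, 29, 81, 1391], [349.0, 175.0]), ([190, 156, 70, 45, 455], [221.0, 178.0]), ([190, 171, 170, 139, 11170], [256.0, 266.0]), ([270, 231, 7, 5, 9], [273.0, 233.0])]
t [([190, 80, 170, 147, 14800], [279.0, 145.0]), ([269, 193, 1, 9, 9], [269.0, 197.0]), ([268, 217, 1, 10, 10], [268.0, 222.0]), ([267, 230, 2, 9, 11], [267.0, 234.0]), ([346, 231, 8, 2, 11], [350.0, 232.0]), ([335, 252, 7, 5, 16], [338.0, 254.0]), ([266, 254, 1, 10, 10], [266.0, 258.0]), ([259, 254, 101, 56, 3193], [317.0, 291.0]), ([265, 267, 2, 10, 12], [266.0, 272.0])]
```

The forces suit light contact, and the tip position implies about 2.09 rad. Laying the leaf down slowly.

Request:
play_rows([
  {"fingers": 1, "roll": 0, "translation": [0, -0.6, 0.4]},
  {"fingers": 1, "roll": 0, "translation": [0, -1.1, 0.7]},
  {"fingers": 1, "roll": 0, "translation": [0, -1.6, 1.1]},
  {"fingers": 1, "roll": 0, "translation": [0, -2.1, 1.5]},
  {"fingers": 1, "roll": 0, "translation": [0, -2.6, 1.9]},
  {"fingers": 1, "roll": 0, "translation": [0, -3.1, 2.35]},
  {"fingers": 1, "roll": 0, "translation": [0, -3.5, 2.8]},
  {"fingers": 1, "roll": 0, "translation": [0, -3.95, 3.3]},
  {"fingers": 1, "roll": 0, "translation": [0, -4.35, 3.8]},
  {"fingers": 1, "roll": 0, "translation": [0, -4.7, 4.3]},
  {"fingers": 1, "roll": 0, "translation": [0, -5.05, 4.85]},
  {"fingers": 1, "roll": 0, "translation": [0, -5.4, 5.4]},
  {"fingers": 1, "roll": 0, "translation": [0, -5.7, 6.0]},
  {"fingers": 1, "roll": 0, "translation": [0, -5.97, 6.6]},
  {"fingers": 1, "roll": 0, "translation": [0, -6.2, 7.2]},
  {"fingers": 1, "roll": 0, "translation": [0, -6.4, 7.8]},
  {"fingers": 1, "roll": 0, "translation": [0, -6.6, 8.4]},
  {"fingers": 1, "roll": 0, "translation": [0, -6.75, 9.0]},
])

```text
clock: 14.12
eef_pos: [0.4998, 0.1497, 0.0492]
tool_rot: [1.0, -0.027, -0.0, 0.0]
ft_force: [0.2, -0.2, 0.5]
grip_width: 0.0003
```

Request:
play_rows([
  {"fingers": 1, "roll": 0, "translation": [0, -0.1, 0.4]},
  {"fingers": 1, "roll": 0, "translation": [0, -0.2, 0.8]},
  {"fingers": 1, "roll": 0, "translation": [0, -0.2, 1.2]},
  {"fingers": 1, "roll": 0, "translation": [0, -0.2, 1.5]},
  {"fingers": 1, "roll": 0, "translation": [0, -0.2, 1.7]},
  {"fingers": 1, "roll": 0, "translation": [0, -0.2, 1.8]},
  {"fingers": 1, "roll": 0, "translation": [0, -0.2, 1.8]},
])

```text
clock: 14.7
eef_pos: [0.5, 0.1516, 0.0317]
tool_rot: [1.0, -0.027, -0.0, 0.0]
ft_force: [-0.1, 0.4, -1.0]
grip_width: -0.0001
```

Request:
play_rows([
  {"fingers": 1, "roll": 0, "translation": [0, 0, 0.1]},
  {"fingers": 1, "roll": 0, "translation": [0, 0, 0.2]},
  {"fingers": 1, "roll": 0, "translation": [0, 0, 0.2]},
])

```text
clock: 14.95
eef_pos: [0.5002, 0.1517, 0.0299]
tool_rot: [1.0, -0.027, 0.0, -0.0]
ft_force: [-0.6, 0.2, -0.2]
grip_width: -0.0
```

Request:
play_rows([
  {"fingers": 1, "roll": 0, "translation": [0, 0, 0.1]},
  {"fingers": 1, "roll": 0, "translation": [0, 0, 0.2]},
  {"fingers": 1, "roll": 0, "translation": [0, 0, 0.2]},
])

```text
clock: 15.2
eef_pos: [0.5003, 0.1517, 0.0298]
tool_rot: [1.0, -0.027, 0.001, -0.0]
ft_force: [-3.9, -1.4, 12.1]
grip_width: 0.0001
```

```bash
python3 - <<'E'
from h import *; look('l4')
E
```

```text
15.2 [0.5003 0.1517 0.0298] F [-3.89 -1.41 12.07] M [-0.31  0.89 -0.01] q [ 0.29  0.43 -0.22  0.91 -0.    1.92] w 0.0001
[[0.999, -0.054, 0.001], [-0.054, -0.999, 0.0], [0.001, -0.0, -1.0]]
```

A rigid stop at TCP z = 0.0298 (tip ≈ 0.051) with 12 N of press, so the leaf is flat over the left tray. Retreating straight up and then back to the right.

Request:
play_rows([
  {"fingers": 1, "roll": 0, "translation": [0, 0, 0]},
  {"fingers": 1, "roll": 0, "translation": [0, 0, -1]},
  {"fingers": 1, "roll": 0, "translation": [0, 0, -4]},
  {"fingers": 1, "roll": 0, "translation": [0, 0, -8]},
  {"fingers": 1, "roll": 0, "translation": [0, 0, -12]},
  {"fingers": 1, "roll": 0, "translation": [0, 0, -16]},
  {"fingers": 1, "roll": 0, "translation": [0, 4, -18]},
  {"fingers": 1, "roll": 0, "translation": [0, 8, -18]},
  {"fingers": 1, "roll": 0, "translation": [0, 12, -18]},
  {"fingers": 1, "roll": 0, "translation": [0, 16, -18]},
  {"fingers": 1, "roll": 0, "translation": [0, 20, -18]},
  {"fingers": 1, "roll": 0, "translation": [0, 24, -18]},
  {"fingers": 1, "roll": 0, "translation": [0, 28, -18]},
  {"fingers": 1, "roll": 0, "translation": [0, 32, -18]},
  {"fingers": 1, "roll": 0, "translation": [0, 36, -18]},
  {"fingers": 1, "roll": 0, "translation": [0, 40, -18]},
  {"fingers": 1, "roll": 0, "translation": [0, 40, -18]},
  {"fingers": 1, "roll": 0, "translation": [0, 40, -18]},
])

```text
clock: 16.8
eef_pos: [0.4777, -0.2498, 0.2078]
tool_rot: [1.0, -0.029, -0.0, -0.0]
ft_force: [-0.3, -0.1, -0.4]
grip_width: 0.0002
```

```bash
python3 - <<'E'
from h import *; look('l5')
a=cv2.imread("pics/l5_s.png"); t=cv2.imread("pics/l5_t.png")
hy=np.array([.0545,.9985]);hx=np.array([.9985,-.0545])
for s in (-.118,.118):
    q=np.array([.536,.032])+hx*s+hy*.16; print("expect flat corner",proj("s9",[*q,.05]).round(1),proj("top0",[*q,.05]).round(1))
cv2.imwrite("pics/v12.png",np.hstack([cv2.resize(a[150:300,200:390],(400,316),interpolation=2),cv2.resize(t[140:320,90:370],(400,316),interpolation=2)]))
# bystanders: change vs start
for n,boxes in (("t",dict(box=(280,158,306,184),cone=(333,182,358,208),loupe=(238,152,254,180),tin=(163,216,188,240),pliers=(100,185,124,236),file=(106,248,126,330),block=(436,232,468,262))),):
    a0=cv2.imread("pics/top0.png")
    for k,(x0,y0,x1,y1) in boxes.items():
        tm=a0[y0:y1,x0:x1]; r=cv2.matchTemplate(t[y0-10:y1+10,x0-10:x1+10],tm,cv2.TM_CCOEFF_NORMED); m=cv2.minMaxLoc(r); print(k,round(m[1],2),m[3][0]-10,m[3][1]-10)
E
```

```text
16.8 [ 0.4777 -0.2498  0.2078] F [-0.3  -0.05 -0.42] M [ 0.08 -0.    0.  ] q [-0.48  0.32  0.1   1.36  0.    1.15] w 0.0002
[[0.998, -0.059, -0.0], [-0.059, -0.998, 0.0], [-0.0, -0.0, -1.0]]
expect flat corner [375.3 222.2] [202.4 278.6]
expect flat corner [310.  269.5] [207.9 187.6]
box 0.99 0 0
cone 0.77 0 0
loupe 0.99 0 0
tin 1.0 0 0
pliers 0.97 0 0
file 0.97 0 0
block 0.28 0 3
```

View pics/v12.png

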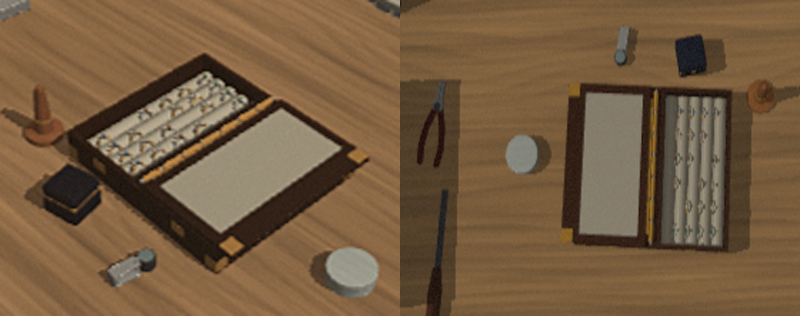

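The last view shows the leaf flat over the left tray and the rings exposed. Its free corners, at about (207.6,187) and (203,278) in the top camera, match the predicted flat positions. Handing in.

```bash
python3 -c "
from workcell import bot
print(bot.job_done())"
```

```text
the job is handed in; nothing more can be done
None
```

The leaf is lying flat over the left-hand tray with the rings in view, and I handed the job in at about 17 s of the 45 s limit.

**Lifting:** The tool can only point down, so I couldn't hook the fingertips under the lip. I pressed the shut fingers' flank lightly against the lip (6–11 N) and raised it by friction until its lower edge rode on the fingers. I then followed the arc past upright and lowered the leaf with the tips in about 2 s. At the end I pressed it against its stop with 12 N, then raised the hand and moved it clear.

**Last checks:**
- **Leaf:** its free corners match the predicted flat position within about 1–2 px. That position check is my only evidence for the hinge angle, since there is no direct reading of it.
- **Hand:** it is clear, and the force on it reads about zero.
- **Ring box, loupe, tin, pliers and file:** no shift in the top camera.
- **Ring cone:** no shift, but its match was weaker (0.77), probably because the leaf's shadow on it had changed.
- **Bench block:** its check failed (match score 0.28), probably because the arm or its shadow covered it. The hand never came near the block at low height.

**Disagreement with the spec:** in both the wrist and scene cameras, the shut fingertips end about 20 mm behind the reported TCP, not 14 mm ahead of it. My first approach therefore passed harmlessly above the leaf, and I made the second one 33 mm lower.

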